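# Uncover the macaron and lift it with tongs

## Task

Take the tent-shaped cover off the macaron and hang it astride the long peg of the pegboard, then pick up the tongs, close them gently on the macaron (your fingers must not touch it) and lift it at least 12 cm above the concrete top. Finish while still holding the macaron up, still, between the jaws of the tongs; leave the mug, key tray, mint dispenser and remote where they are.

Things in the scene. Friction and masses are not known exactly. Their poses are not given: they have to be found in the camera images.
- cover_tab (a point): in the wooden tab (10 mm thick in x, 40 long in y, top 15 mm above this point) on the ridge of the cover: a loose ochre tent (inverted V) of rigid 3 mm sheet, 120 g, standing on the board over the macaron. 107 mm wide at its feet (x), 80 long along the ridge (y, open ends), ridge 71 above its feet; this point is 88 above the feet and, when hung, 33 mm above the peg's axis. z up.
- long_peg (a point): on the axis of the one long peg of the fixed pegboard: horizontal dowel 16 mm in diameter, 115 mm long, along this frame's y (free end 54 mm to +y, face of the upright board 61 mm to -y), 190 mm above the concrete. Three short pegs (45 mm long, 14 mm thick) at the same height stand at x = -160 (carries the remote), -80 and +80 mm from it.
- macaron_center (a point): centre of the pale green macaron, a loose upright round disc 36 mm in diameter, 22 mm high, 20 g, standing on the board under the cover; z up. It is crushed by a pinch of more than 20 N. Fingers must not touch it.
- tongs_grip (a point): middle of the loose steel tongs, half-way between their two black grip pads, 13 mm above their lower edge. They lie on the concrete, 26 mm high, 220 mm long, 95 g, sprung open; x points to the jaws, z up; the arms swing sideways (y) and close evenly. Pads: 34 mm along x, 58 mm over their outsides when open, 41 mm when the jaws meet the macaron.
- tongs_jaws (a point): half-way between the jaws of the tongs, 100 mm ahead (+x) of tongs_grip, 13 mm above the lower edge; the macaron's centre should be here when the jaws close. Jaws: shallow upright V plates 22 mm high, 60 mm apart inside when open, 82 mm over their outsides.
- tongs_left: left (+y) arm of the tongs; origin on its hinge, 100 mm behind (-x) tongs_grip, at the lower edge. Squeezing the two pads takes 6 N at first, 8.5 N when the jaws meet the macaron; of any further squeeze about half reaches the macaron. Squeezed a few mm, the spring presses the pads against the fingers firmly enough to carry the tongs.
- tongs_right: right (-y) arm of the tongs; origin on its hinge, 100 mm behind (-x) tongs_grip, at the lower edge
- board: round white marble board, fixed, 170 mm in diameter, 20 mm thick; origin at the centre of its underside
- caddy: pale pine pegboard caddy, fixed: base plate 320 x 120 x 15 mm, upright board 320 mm long, 18 mm thick, its top 235 mm above the concrete, and four pegs; origin at the centre of its underside; x along the board, y the way the pegs point
- remote: black remote, 36 x 18 x 120 mm with a loop on top, hanging on the short peg at the x = -160 mm end; leave alone; origin at its lower end
- mug: green mug, 80 mm in diameter, 90 mm high; leave alone; origin at the centre of its underside
- key_tray: open steel key tray, 100 x 120 x 20 mm; leave alone; origin at the centre of its underside
- dispenser: clear mint dispenser with white cap, 37 x 37 x 73 mm; leave alone; origin at the centre of its underside
There are look-alikes about, which are no part of the job. What is shaped like the part that bears tongs_grip but purple is not meant.

How it is judged:
By the outcome, as a careful person would: the job done as asked, in the order asked, and still so for the second after the job is handed in, while the arm keeps its last pose, push and grip.
It also fails if it takes over 69 s, if anything falls off the work surface, if the arm or the gripper's body presses on something with over 40 N, if the wrist force passes 120 N, or if a joint passes its speed limit or range.

## Robot

A 6-joint arm with a two-finger parallel gripper is mounted at the origin on the work surface. World frame = base frame: x ahead of the robot, y to its left, z up, the work surface at z = 0. Lengths are in m, angles in rad, forces in N, time in s.
With the tool pointing down it reaches from about 0.325 to 0.775 m from the base axis. Payload 9.3 kg.
Tool frame: the origin (TCP) lies midway between the tips of the shut fingers; the grasp point (between the pads) lies 19 mm behind it (robot.grip_depth is the distance from the TCP to the grasp point, in m); z points along the fingers, y is the direction in which the jaws open and shut (so a half turn about z gives the same grasp; the last joint's range is limited). The gripper opens to 85 mm and grips with 20 to 120 N. Pads are 22 mm wide; open, the fingers measure 114 mm over their backs; the gripper's body (76 mm by 85 mm) begins 54 mm behind the grasp point. The pads swing forward as they close: fully open they stand 13 mm farther back than shut.
Start: joints at [1.192, 0.259, 0.021, 1.334, 0, 1.418], TCP at [0.123, 0.536, 0.231] pointing down, gripper open.
Joint ranges: [-3.04, 3.04], [-0.91, 1.82], [-1.04, 1.36], [-1.92, 1.95], [-1.52, 1.45], [-3.14, 3.14]. Speed limits (rad/s): [2.22, 2.22, 2.79, 3.14, 3.14, 3.14].

## Interface

Orientations are given as [roll, pitch, yaw] about the fixed x, y, z axes, in that order (R = Rz(yaw) Ry(pitch) Rx(roll)).
In Python, from rig import robot gives the robot as it stands.
- The arm moves only by the tool drive_tool, never from a script. Its argument "steps" is text: rows parted by semicolons, each of 7 numbers parted by spaces: the shift along the world's x, y, z in m, then the turn, a rotation vector about the world's x, y, z in rad, then the opening, from -1 (shut) to 1 (fully open). In form: tx ty tz rx ry rz hand; .... A call has 1 to 12 rows; each row is the pose to reach, as a shift and turn from the pose measured when the call began; what a row does not reach only later rows make up. A row lasts 1/10 s, in which the tool goes at most 50 mm and 8.59 degrees, less where a joint would pass 70% of its speed; a pose out of reach is approached as far as the arm can. A call with a gripper value outside its range is refused whole. The fingers move at their own pace and stop on an object; the grip force is fixed at half the most. Time passes only in rows, so rows that repeat a pose let the fingers close. It gives the time, the measured TCP pose, the force and the opening at its end, in the units of the state.
- robot.read_state(): the state, without advancing time (a new reading comes with each control period).
- robot.capture(name): name is "scene" or "top" or "wrist"; returns a dict with "pixels" (480x640x3 uint8, red, green, blue), "z_map" (480x640 float32, m along the optical axis (not along the pixel's ray), 0 where there is no reading), "mtx" (3x3 intrinsics, pixels), "xyz" and "attitude" of the camera in the world; the wrist camera has in their place "tool_from_camera" (4x4, takes a point from camera to tool coordinates, whose origin is the TCP and whose axes are the flange's). Camera axes: x right, y up, looking along -z (the intrinsics and any distortion apply to the point x, -y, -z); pixel columns grow to the right and rows downward; lengths in m; the calibration is good to about 2 mm. The wrist camera is an equidistant fisheye: a pixel r from the principal point sees the ray r / f radians off the axis. A picture is of the moment at which its call begins: read the wrist's pose just before it.
- robot.finish_job(): hands the job in, once; it reports no verdict.
Trained networks look in a picture, given as the dict that the camera call returned (one of the last four; its "shot" number tells which), for a name from the list of things; names that differ only in an ending like _2 or _b are one class to them, and where a whole thing is asked for, a point or a joint stands for the part that bears it (a point fixed in the world has none). Each returns a list of dicts, best first, with "p" (0 to 1); they miss things now and then, are a little off and sometimes report something else, mostly with a low value. They report only what shows in the picture. A call takes as long as a camera call. They do not tell look-alikes from the thing itself.
- robot.search_frame(picture, name): "position" ([row, column] in pixels, amid what is visible of it).
- robot.tip_of(picture, name): "position" ([row, column] in pixels: a listed point, or the origin of a listed thing).
The state is a dict: "t": time; "joint_pos": joint angles; "dq": joint speeds; "joint_torque": joint torques, N m; "tcp_pos": TCP position; "tool_rot": TCP orientation; "ft_force": force on the tool from outside, world axes, zero at the start; "moment": the same for the moment, N m; "opening": finger opening in m.
Only numpy, scipy, OpenCV 4.12 (cv2) and the standard library are available. Lean on these libraries where they do the work, as an engineer would, in place of code of your own. Each camera call takes 0.05 s, during which the arm holds its last target.

## Working session

There is one attempt and no reset: what is moved stays moved. The work goes in short steps, Python scripts to look and compute and a tool call to move; the robot and the scene stay as the last step left them, time stands still between calls to the robot, and variables do not carry over. Pictures are saved under pics/ and viewed, and the job is handed in when it is done.

Besides the shell and the picture viewer there is one more tool, called after "Request:" by a JSON object that holds its "name" and its "arguments". drive_tool: Moves the arm, as the interface text tells. Its arguments: {"type":"object","properties":{"steps":{"type":"string"}},"required":["steps"]}

```bash
ls; mkdir -p pics
cat > h.py <<'E'
import numpy as np, cv2
from rig import robot
from scipy.spatial.transform import Rotation as R
def save(c,name): cv2.imwrite('pics/'+name,c['pixels'][:,:,::-1])
def Rm(a):
    a=np.array(a,float)
    if a.shape==(3,3): return a
    if a.size==4: return R.from_quat(a).as_matrix()
    return R.from_euler('xyz',a).as_matrix()
def back(c,rc,z=None):
    """pixel row,col -> world using depth (scene/top)"""
    r,q=rc; K=c['mtx']
    if z is None: z=c['z_map'][int(round(r)),int(round(q))]
    p=np.array([(q-K[0,2])/K[0,0]*z,-(r-K[1,2])/K[1,1]*z,-z])
    return Rm(c['attitude'])@p+np.array(c['xyz'])
def onplane(c,rc,h):
    a=back(c,rc,1.0); o=np.array(c['xyz']); d=a-o
    return o+d*(h-o[2])/d[2]
def proj(c,P):
    K=c['mtx']; p=Rm(c['attitude']).T@(np.array(P)-np.array(c['xyz']))
    return np.array([K[1,2]+K[1,1]*p[1]/p[2], K[0,2]-K[0,0]*p[0]/p[2]])
E
python3 - <<'E'
from h import *
print(robot.read_state())
for n in('scene','top'):
    c=robot.capture(n); save(c,n+'0.png'); print(n,c['mtx'],c['xyz'],c['attitude'],[k for k in c])
    for o in ['cover_tab','long_peg','macaron_center','tongs_grip','tongs_jaws','tongs_left','tongs_right','board','caddy']:
        for d in robot.tip_of(c,o)[:3]:
            rc=d['position']; print(o,round(d['p'],2),np.round(rc,1),np.round(back(c,rc),3))
E
```

```text
pics
{'t': 0.0, 'joint_pos': array([1.19239382e+00, 2.59231023e-01, 2.07352886e-02, 1.33370367e+00,
       2.85287943e-05, 1.41820841e+00]), 'dq': array([ 0.00126273,  0.00128894, -0.00052159, -0.00011932,  0.0022004 ,
        0.0005768 ]), 'joint_torque': array([ 4.43848021e-04, -5.55642736e+01,  3.44529068e+01,  1.38034308e-02,
       -3.37653346e-04,  4.80587516e-06]), 'tcp_pos': array([0.12302708, 0.53576752, 0.23063466]), 'tool_rot': array([-3.14021022e+00, -2.41459449e-04,  2.91577787e+00]), 'ft_force': array([-0.58978406,  0.08961661,  0.55552919]), 'moment': array([0.03309966, 0.01506793, 0.04883224]), 'opening': 0.08546378469420271}
scene [[448.8346256   0.        323.0673673]
 [  0.        448.8346256 239.1364874]
 [  0.          0.          1.       ]] [0.95044071 0.73667348 0.61520681] [1.01142988 0.01813478 2.51784557] ['pixels', 'z_map', 'mtx', 'xyz', 'attitude', 'shot']
cover_tab 0.76 [249.3 272.1] [0.601 0.06  0.121]
cover_tab 0.42 [196.2 267.9] [ 0.423 -0.279  0.052]
long_peg 0.69 [170.5 221.2] [ 0.576 -0.209  0.194]
macaron_center 0.63 [275.6 275.1] [0.592 0.046 0.0
[... 1071 characters left out ...]
p 0.87 [255.4 243.1] [0.513 0.299 0.001]
tongs_grip 0.71 [360.6 257.4] [ 0.224  0.261 -0.001]
tongs_grip 0.55 [293.3 240.9] [0.406 0.303 0.023]
tongs_jaws 0.95 [218.9 240.6] [0.617 0.306 0.001]
tongs_jaws 0.87 [263.2 200.3] [ 0.495  0.419 -0.002]
tongs_jaws 0.63 [347.1 298.4] [0.258 0.149 0.004]
tongs_left 0.77 [255.2 133.4] [0.52  0.603 0.011]
tongs_left 0.6 [217.7 440.8] [ 0.57  -0.214  0.193]
tongs_left 0.48 [293.5 239.6] [0.406 0.306 0.023]
tongs_right 0.67 [258.7 134.3] [ 0.511  0.604 -0.   ]
tongs_right 0.66 [371.9 226.1] [ 0.196  0.347 -0.002]
tongs_right 0.62 [292.4 246.3] [0.41  0.29  0.003]
board 0.91 [221.4 334.9] [0.588 0.043 0.083]
caddy 0.86 [241.1 437.7] [ 0.539 -0.243  0.011]
```

View pics/scene0.png

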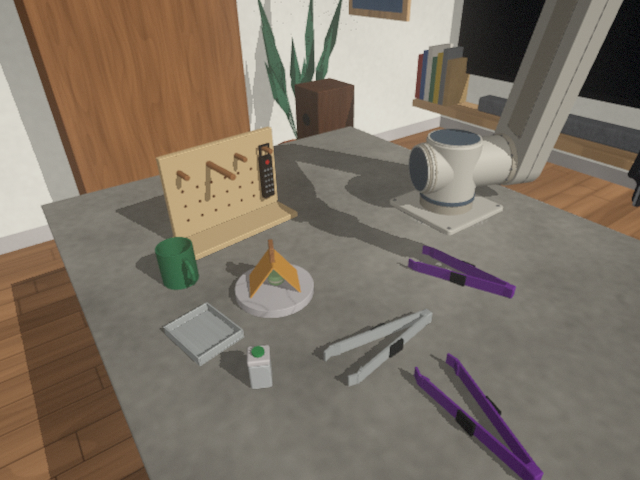

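View pics/top0.png

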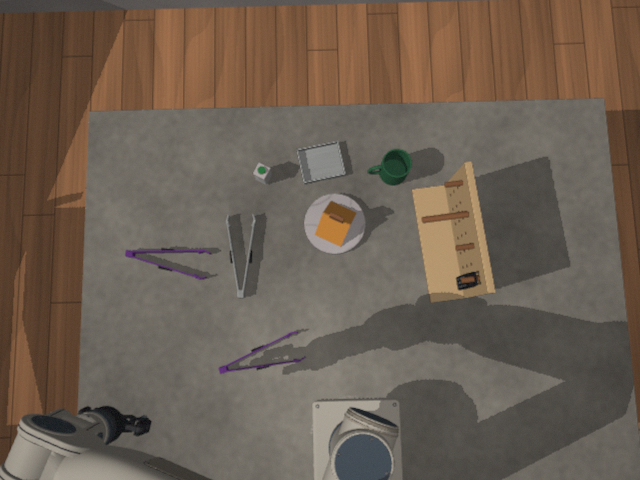

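The steel grey tongs, with hinge (top 240,295) and jaws (229–254,218), fit the description. The two purple pairs, at top (170,262) and (265,355), are look-alikes. Next I'll confirm that in a crop and measure the geometry.

Run:
```python
from h import *
c=robot.capture('top')
K=c['mtx']; z=c['z_map'].astype(float); v,u=np.mgrid[0:480,0:640]
P=np.stack([(u-K[0,2])/K[0,0]*z,-(v-K[1,2])/K[1,1]*z,-z],-1)@Rm(c['attitude']).T+np.array(c['xyz'])
P[z==0]=np.nan
np.save('topP.npy',P); np.save('toprgb.npy',c['pixels'])
def reg(r0,r1,c0,c1): return P[r0:r1,c0:c1].reshape(-1,3),c['pixels'][r0:r1,c0:c1].reshape(-1,3).astype(int)
# tab
p,rgb=reg(195,250,310,362)
m=p[:,2]>0.108; print('tab',m.sum(),np.nanmin(p[m],0),np.nanmax(p[m],0),p[m].mean(0))
q=p[m][:,:2]; w,V=np.linalg.eigh(np.cov(q.T)); print('tab dir',np.degrees(np.arctan2(V[1,1],V[0,1])),np.sqrt(w))
m=(p[:,2]>0.03)&(p[:,2]<0.105); print('cover rect',cv2.minAreaRect((p[m][:,:2]*1000).astype(np.float32)), p[m].mean(0))
# cover slope: z gradient
q=p[m];# two planes
med=q[:,2]
# board circle
m=(p[:,2]>0.012)&(p[:,2]<0.028)
p2,_=reg(185,262,295,375); m=(p2[:,2]>0.012)&(p2[:,2]<0.028); print('board circ',cv2.minEnclosingCircle((p2[m][:,:2]*1000).astype(np.float32)),p2[m][:,2].mean())
# caddy
p,rgb=reg(150,310,400,500)
m=p[:,2]>0.225; print('upright',m.sum(),cv2.minAreaRect((p[m][:,:2]*1000).astype(np.float32)),np.median(p[m],0))
p,rgb=reg(205,230,410,475); m=(p[:,2]>0.185)&(p[:,2]<0.205)
print('peg',m.sum(),cv2.minAreaRect((p[m][:,:2]*1000).astype(np.float32)),p[m].mean(0),p[m][:,2].max())
# tongs
p,rgb=reg(205,305,218,265); m=(p[:,2]>0.012)
print('tongs',m.sum(),cv2.minAreaRect((p[m][:,:2]*1000).astype(np.float32)),cv2.boxPoints(cv2.minAreaRect((p[m][:,:2]*1000).astype(np.float32))),p[m][:,2].max())
a=cv2.resize(c['pixels'][190:310,200:380],None,fx=4,fy=4,interpolation=cv2.INTER_CUBIC); cv2.imwrite('pics/crop1.png',a[:,:,::-1])
```

```text
tab 76 [0.580576   0.02307213 0.10812408] [0.60349958 0.05918779 0.12967996] [0.59168572 0.04103369 0.12076258]
tab dir 64.02169428342992 [0.00326847 0.01162823]
cover rect ((592.6463623046875, 41.532081604003906), (80.64192199707031, 101.89093017578125), 63.36937713623047) [0.58676639 0.04397076 0.06070105]
board circ ((594.6564331054688, 42.77717971801758), 85.50030517578125) 0.02036509569547461
upright 1141 ((540.1000366210938, -293.29620361328125), (319.88330078125, 22.91136932373047), 6.488643169403076) [ 0.53517393 -0.29307151  0.23491635]
peg 359 ((563.3947143554688, -224.9235076904297), (62.20863723754883, 117.48200988769531), 6.635251998901367) [ 0.57129903 -0.23239287  0.19613932] 0.20495532378345782
tongs 440 ((512.2959594726562, 315.54547119140625), (81.72379302978516, 229.8541717529297), 83.47512817382812) [[393.46997 288.00793]
 [621.8353  261.88855]
 [631.12195 343.083  ]
 [402.7566  369.2024 ]] 0.034525769551314145
```

View pics/crop1.png

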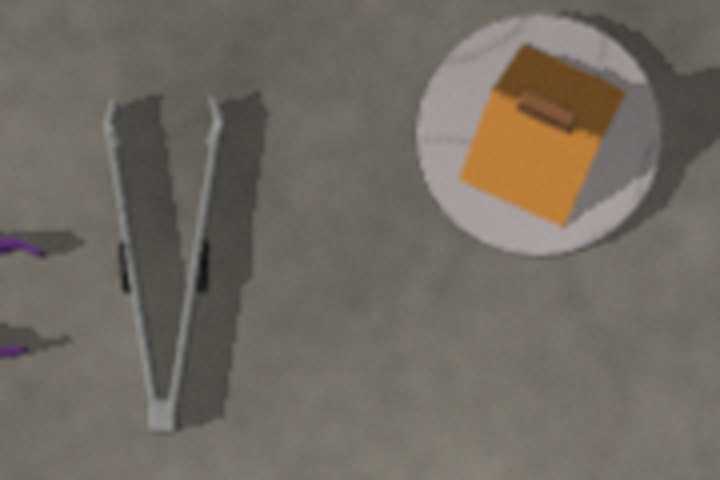

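The crop confirms it: grey tongs with black pads at about (125,268) and (203,266), hinge at (160,415). Cover ridge runs at about 63.5°, peg axis at about 96.5°. Moving above the tab.

Request:
{"name": "drive_tool", "arguments": {"steps": "0.08 -0.085 0 0 0 0.3 1;0.16 -0.17 0 0 0 0.6 1;0.24 -0.25 0 0 0 0.9 1;0.32 -0.34 0 0 0 1.1 1;0.4 -0.42 0 0 0 1.333 1;0.469 -0.495 -0.02 0 0 1.333 1;0.469 -0.495 -0.03 0 0 1.333 1;0.469 -0.495 -0.03 0 0 1.333 1;0.469 -0.495 -0.03 0 0 1.333 1;0.469 -0.495 -0.03 0 0 1.333 1;0.469 -0.495 -0.03 0 0 1.333 1;0.469 -0.495 -0.03 0 0 1.333 1"}}

```text
t: 2.25
tcp_pos: [0.4939, 0.1458, 0.2113]
tool_rot: [-3.141, 0.0, -2.033]
ft_force: [0.8, 0.7, -0.4]
opening: 0.0853
```

Request:
{"name": "drive_tool", "arguments": {"steps": "0.05 -0.05 -0.005 0 0 0 1;0.098 -0.105 -0.01 0 0 0 1;0.098 -0.105 -0.01 0 0 0 1;0.098 -0.105 -0.01 0 0 0 1;0.098 -0.105 -0.01 0 0 0 1;0.098 -0.105 -0.01 0 0 0 1"}}

```text
t: 2.85
tcp_pos: [0.5914, 0.0413, 0.2013]
tool_rot: [-3.141, 0.0, -2.033]
ft_force: [0.0, 0.3, -0.9]
opening: 0.0855
```

```bash
cat >> h.py <<'E'
def wback(c,st,rc,z=None,h=None):
    K=c['mtx']; x=(rc[1]-K[0,2])/K[0,0]; y=(rc[0]-K[1,2])/K[1,1]; th=np.hypot(x,y)
    d=np.array([x/th*np.sin(th),-y/th*np.sin(th),-np.cos(th)])
    T=np.eye(4); T[:3,:3]=Rm(st['tool_rot']); T[:3,3]=st['tcp_pos']; M=T@c['tool_from_camera']
    o=M[:3,3]; dw=M[:3,:3]@d
    if h is None:
        if z is None: z=c['z_map'][int(round(rc[0])),int(round(rc[1]))]
        return o+dw*z/np.cos(th)
    return o+dw*(h-o[2])/dw[2]
def wcloud(c,st):
    K=c['mtx']; v,u=np.mgrid[0:480,0:640]; x=(u-K[0,2])/K[0,0]; y=(v-K[1,2])/K[1,1]; th=np.hypot(x,y)+1e-9
    s=np.sin(th)/th; d=np.stack([x*s,-y*s,-np.cos(th)],-1)
    T=np.eye(4); T[:3,:3]=Rm(st['tool_rot']); T[:3,3]=st['tcp_pos']; M=T@c['tool_from_camera']
    z=c['z_map'].astype(float); P=d*(z/np.cos(th))[...,None]; P=P@M[:3,:3].T+M[:3,3]; P[(z==0)|(th>1.4)]=np.nan
    return P
E
python3 - <<'E'
from h import *
s=robot.read_state(); c=robot.capture('wrist'); save(c,'w1.png'); print(s['t'],s['tcp_pos'],s['tool_rot'],s['joint_pos'])
P=wcloud(c,s); X=P.reshape(-1,3)
m=(X[:,2]>0.112)&(X[:,2]<0.128)&(np.hypot(X[:,0]-.592,X[:,1]-.041)<.04)
print(m.sum(),X[m].mean(0),cv2.minAreaRect((X[m][:,:2]*1000).astype(np.float32)))
print([(d['p'],d['position'],wback(c,s,d['position'])) for d in robot.tip_of(c,'cover_tab')[:2]])
E
```

```text
2.85 [0.59140301 0.04132192 0.20131799] [-3.14148154e+00  4.88583642e-04 -2.03287020e+00] [-7.19346080e-02  3.41142041e-01  6.40360192e-02  1.29340172e+00
  4.09610807e-04 -1.18065698e+00]
974 [0.59260331 0.03897026 0.12249135] ((593.285400390625, 40.43687438964844), (39.595821380615234, 9.891282081604004), 63.15395736694336)
[]
```

View pics/w1.png

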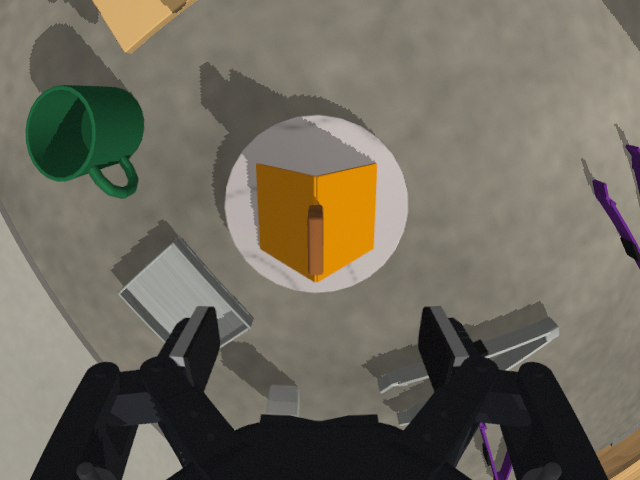

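The wrist view shows the tab between the fingers: centre (0.593, 0.040), direction 63.2°. Descending and gripping.

Request:
{"name": "drive_tool", "arguments": {"steps": "0.002 -0.001 -0.05 0 0 0 1;0.002 -0.001 -0.09 0 0 0 1;0.002 -0.001 -0.106 0 0 0 1;0.002 -0.001 -0.106 0 0 0 0;0.002 -0.001 -0.106 0 0 0 -1;0.002 -0.001 -0.106 0 0 0 -1;0.002 -0.001 -0.106 0 0 0 -1;0.002 -0.001 -0.106 0 0 0 -1;0.002 -0.001 -0.106 0 0 0 -1;0.002 -0.001 -0.106 0 0 0 -1;0.002 -0.001 -0.106 0 0 0 -1;0.002 -0.001 -0.106 0 0 0 -1"}}

```text
t: 4.15
tcp_pos: [0.5937, 0.0409, 0.0967]
tool_rot: [-3.139, 0.002, -2.032]
ft_force: [-2.2, 0.5, 6.1]
opening: 0.0089
```

Request:
{"name": "drive_tool", "arguments": {"steps": "0 0 0.04 0 0 0 -1;0 0 0.08 0 0 0 -1;0 0 0.12 0 0 0 -1;0 0 0.16 0 0 0 -1;0 0 0.2 0 0 0 -1;0 0 0.215 0 0 0 -1;0 0 0.215 0 0 0 -1"}}

```text
t: 4.85
tcp_pos: [0.5944, 0.0407, 0.3142]
tool_rot: [-3.135, 0.003, -2.032]
ft_force: [-0.2, 0.1, -1.9]
opening: 0.0091
```

Run:
```python
from h import *
s=robot.read_state(); print(s['tcp_pos'],s['ft_force'],s['joint_pos'])
c=robot.capture('wrist'); save(c,'w2.png')
t=robot.capture('top'); save(t,'t2.png'); sc=robot.capture('scene'); save(sc,'s2.png')
for n,k in(('top',t),('scene',sc)):
    for o in('macaron_center','long_peg'):
        print(n,o,[(round(d['p'],2),d['position'],back(k,d['position'])) for d in robot.tip_of(k,o)[:3]])
K=t['mtx']; z=t['z_map'].astype(float); v,u=np.mgrid[0:480,0:640]
P=np.stack([(u-K[0,2])/K[0,0]*z,-(v-K[1,2])/K[1,1]*z,-z],-1)@Rm(t['attitude']).T+np.array(t['xyz'])
rgb=t['pixels'].astype(int)
# fit peg lines using each peg: long peg points
import itertools
X=P[150:310,400:500].reshape(-1,3)
# caddy frame guess
a=np.radians(6.55); ex=np.array([np.cos(a),np.sin(a)]); ey=np.array([-np.sin(a),np.cos(a)])
m=(X[:,2]>0.18)&(X[:,2]<0.2)
L=np.c_[X[m][:,:2]@ex,X[m][:,:2]@ey,X[m][:,2]]
m2=X[:,2]>0.23; U=np.c_[X[m2][:,:2]@ex,X[m2][:,:2]@ey]; print('upright in caddy axes',U.min(0),U.max(0))
lo=L[(L[:,1]<U[:,1].max()+.118)&(L[:,1]>U[:,1].max()+.05)]
print('long peg',len(lo),lo.min(0),lo.max(0),np.polyfit(lo[:,1],lo[:,0],1))
np.save('L.npy',L)
```

```text
[0.59436516 0.04073205 0.31419858] [-0.1586791   0.140165   -1.94765646] [-7.26341609e-02  3.28817875e-01  3.29844356e-01  1.56479958e+00
  5.35848138e-04 -1.18228477e+00]
top macaron_center []
top long_peg [(0.57, [215.9, 440.8], array([ 0.5739893 , -0.21308154,  0.19777096]))]
scene macaron_center [(0.68, [277.7, 276.4], array([0.59141828, 0.04948608, 0.03960247]))]
scene long_peg [(0.58, [167.8, 223.5], array([ 0.54034385, -0.28173989,  0.16691542])), (0.35, [195.0, 270.1], array([ 0.41936348, -0.27230803,  0.05664095]))]
upright in caddy axes [ 0.32120178 -0.36388667] [0.66296097 0.05692904]Traceback (most recent call last):
  File "<stdin>", line 20, in <module>
    return umr_minimum(a, axis, None, out, keepdims, initial, where)
ValueError: zero-size array to reduction operation minimum which has no identity
```

View pics/w2.png

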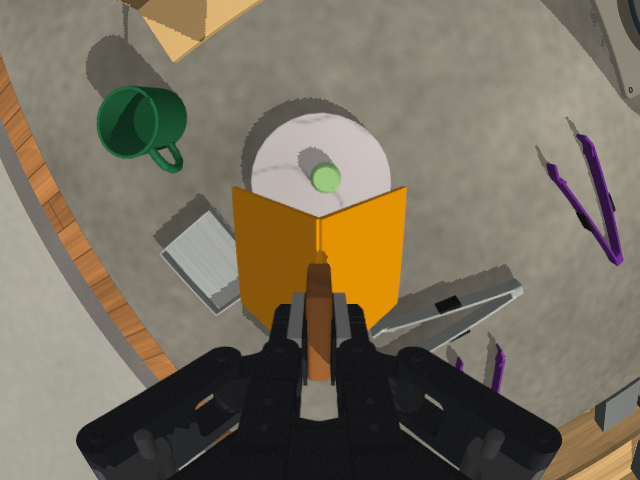

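View pics/s2.png

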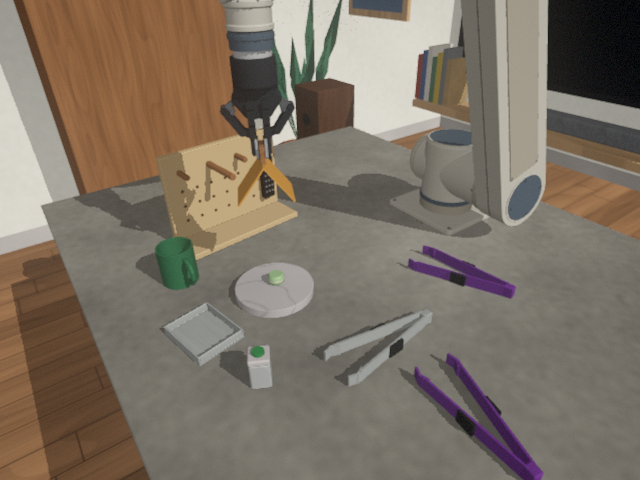

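The cover hangs straight between the fingers, and the macaron is uncovered at scene (277,276). I'll fit the peg precisely from the unobstructed first cloud.

Run:
```python
from h import *
P=np.load('topP.npy'); X=P[150:310,400:500].reshape(-1,3)
a=np.radians(6.55); ex=np.array([np.cos(a),np.sin(a)]); ey=np.array([-np.sin(a),np.cos(a)])
m2=X[:,2]>0.228; U=np.c_[X[m2][:,:2]@ex,X[m2][:,:2]@ey]; U=U[np.abs(U[:,1]-np.median(U[:,1]))<.03]
print('upright',np.percentile(U,[0,2,50,98,100],axis=0))
b=[];
for lo in np.arange(.40,.68,.02):
    q=U[(U[:,0]>lo)&(U[:,0]<lo+.02)]
    if len(q): b.append((lo+.01,q[:,1].max(),q[:,1].min()))
b=np.array(b); print('tilt front/back',np.degrees(np.polyfit(b[:,0],b[:,1],1)[0]),np.degrees(np.polyfit(b[:,0],b[:,2],1)[0]))
f=np.median(b[:,1]); print('front',f,'back',np.median(b[:,2]))
m=(X[:,2]>0.180)&(X[:,2]<0.21); L=np.c_[X[m][:,:2]@ex,X[m][:,:2]@ey,X[m][:,2]]
lo=L[(L[:,1]>f+.055)]
print(len(lo),lo.min(0),lo.max(0))
pf=np.polyfit(lo[:,1],lo[:,0],1); print('slope deg',np.degrees(np.arctan(pf[0])))
for y in np.arange(f+.055,f+.12,.01):
    q=lo[(lo[:,1]>y)&(lo[:,1]<y+.01)]
    if len(q): print(round(y-f,3),q[:,0].min(),q[:,0].max(),q[:,2].max())
q=L[(L[:,1]>f+.005)&(L[:,1]<f+.045)]
h,e=np.histogram(q[:,0],bins=np.arange(.32,.68,.006)); print([(round(x,3),n) for x,n in zip(e,h) if n])
xm=lo[:,0]; cx=(np.percentile(xm,2)+np.percentile(xm,98))/2; w=cx*ex+(f+.061)*ey; print('long_peg pt',w, 'end y',lo[:,1].max()-f)
```

```text
upright [[ 0.34317729 -0.36448739]
 [ 0.34958869 -0.3622354 ]
 [ 0.49689469 -0.3523735 ]
 [ 0.6558634  -0.34369495]
 [ 0.6630646  -0.34140836]]
tilt front/back -0.312960690600863 -0.1637897676071397
front -0.3437416622764119 back -0.36286215972635705
156 [ 0.53517454 -0.28798529  0.187161  ] [ 0.55150893 -0.22896654  0.20362358]
slope deg 0.4174902289960106
0.055 0.5356811964190757 0.5509750673486595 0.20362358095299182
0.065 0.5351745380300836 0.5486900476691323 0.20114723708279447
0.075 0.5352888372304728 0.5509170724073205 0.2017279249136461
0.085 0.5352332599175468 0.5504797072368584 0.20116052022972242
0.095 0.5356111707281922 0.5515089257953821 0.20332330746279137
0.105 0.5355787262204005 0.5503187227690681 0.20243715661012196
[(np.float64(0.362), np.int64(4)), (np.float64(0.368), np.int64(10)), (np.float64(0.374), np.int64(29)), (np.float64(0.38), np.int64(42)), (np.float64(0.386), np.int64(30)), (np.float64(0.392), np.int64(11)), (np.float64(0.398), np.int64(3)), (np.float64(0.452), np.int64(14)), (np.float64(0.458), np.int64(45)), (np.float64(0.464), np.int64(34)), (np.float64(0.47), np.int64(1)), (np.float64(0.53), np.int64(7)), (np.float64(0.536), np.int64(43)), (np.float64(0.542), np.int64(36)), (np.float64(0.548), np.int64(16)), (np.float64(0.614), np.int64(28)), (np.float64(0.62), np.int64(45)), (np.float64(0.626), np.int64(16))]
long_peg pt [ 0.57173295 -0.21895313] end y 0.11477512674262003
```

Request:
{"name": "drive_tool", "arguments": {"steps": "-0.003 -0.03 0.01 0 0 0.144 -1;-0.006 -0.07 0.015 0 0 0.288 -1;-0.01 -0.11 0.015 0 0 0.432 -1;-0.014 -0.15 0.015 0 0 0.576 -1;-0.018 -0.19 0.015 0 0 0.576 -1;-0.021 -0.23 0.015 0 0 0.576 -1;-0.0227 -0.255 0.015 0 0 0.576 -1;-0.0227 -0.258 0.015 0 0 0.576 -1;-0.0227 -0.258 0.015 0 0 0.576 -1;-0.0227 -0.258 0.015 0 0 0.576 -1"}}

```text
t: 6.2
tcp_pos: [0.5708, -0.2164, 0.3253]
tool_rot: [-3.142, 0.001, -1.455]
ft_force: [0.4, 0.1, -1.2]
opening: 0.0088
```

Run:
```python
from h import *
s=robot.read_state(); print(s['tcp_pos'],s['tool_rot'],s['ft_force'],s['joint_pos'])
c=robot.capture('wrist'); save(c,'w3.png'); P=wcloud(c,s); rgb=c['pixels'].astype(int)
sc=robot.capture('scene'); save(sc,'s3.png')
# cover ridge/feet from the wrist: ochre mask
m=(rgb[...,0]>90)&(rgb[...,2]<40)&(rgb[...,1]<rgb[...,0]*.75)
X=P[m]; X=X[np.isfinite(X[:,0])]; print(len(X),X.min(0),X.max(0))
```

```text
[ 0.57076286 -0.21635819  0.32533976] [-3.14154523e+00  1.25614676e-03 -1.45539339e+00] [ 0.39671847  0.11387959 -1.23769903] [-5.00238452e-01  3.64498021e-01  4.11411131e-01  1.61839612e+00
  1.05290771e-03 -2.18643805e+00]
17462 [ 0.41355774 -0.4211063  -0.75557288] [1.72343877 1.36881571 0.35296238]
```

View pics/w3.png

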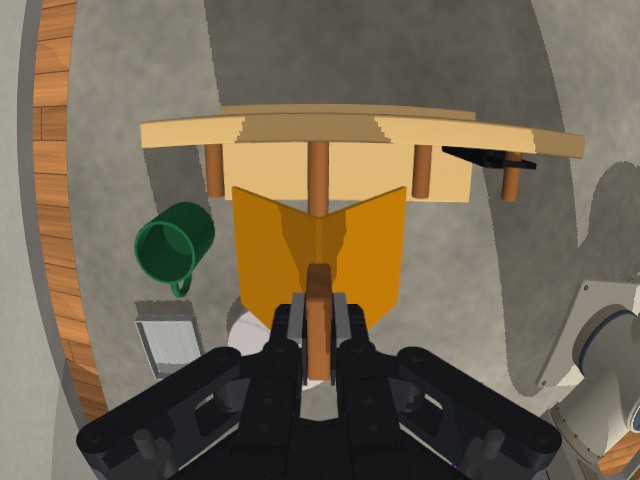

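View pics/s3.png

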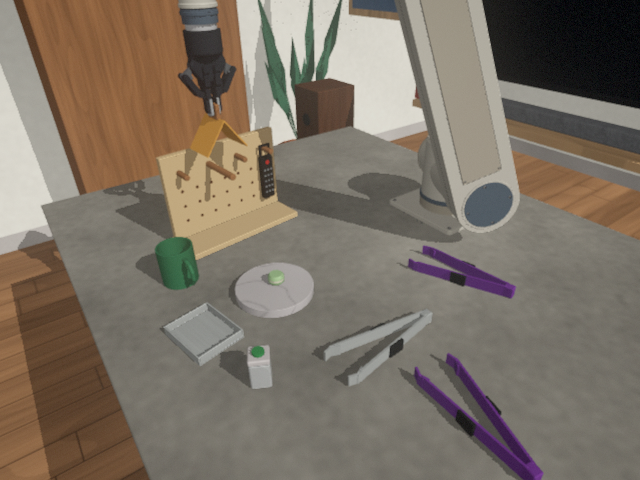

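Ridge (col 319) and peg (col 318) are in line. Lowering astride the peg.

Request:
{"name": "drive_tool", "arguments": {"steps": "0.001 -0.001 -0.03 0 0 0 -1;0.001 -0.001 -0.06 0 0 0 -1;0.001 -0.001 -0.085 0 0 0 -1;0.001 -0.001 -0.1 0 0 0 -1;0.001 -0.001 -0.106 0 0 0 -1;0.001 -0.001 -0.109 0 0 0 -1;0.001 -0.001 -0.109 0 0 0 -1"}}

```text
t: 7.0
tcp_pos: [0.5722, -0.2166, 0.2172]
tool_rot: [-3.141, 0.0, -1.454]
ft_force: [0.8, 0.0, -0.9]
opening: 0.0086
```

Request:
{"name": "drive_tool", "arguments": {"steps": "0 0 -0.002 0 0 0 -1;0 0 -0.004 0 0 0 -1;0 0 -0.005 0 0 0 -1;0 0 -0.005 0 0 0 -1"}}

```text
t: 7.4
tcp_pos: [0.572, -0.2168, 0.2124]
tool_rot: [-3.141, 0.0, -1.454]
ft_force: [-1.1, -0.2, -1.1]
opening: 0.0088
```

Run:
```python
from h import *
s=robot.read_state(); sc=robot.capture('scene'); a=cv2.resize(sc['pixels'][100:260,130:310],None,fx=4,fy=3.75,interpolation=cv2.INTER_CUBIC); cv2.imwrite('pics/s4.png',a[:,:,::-1])
```

```text
(no output)
```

View pics/s4.png

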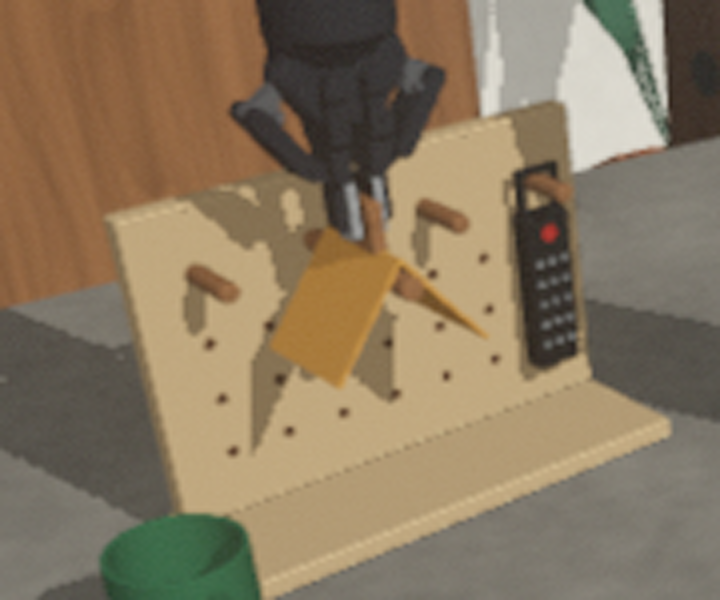

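Astride the peg, but not in contact yet. I'll lower it the last millimetres.

Request:
{"name": "drive_tool", "arguments": {"steps": "0 0 -0.001 0 0 0 -1;0 0 -0.002 0 0 0 -1;0 0 -0.002 0 0 0 -1"}}

```text
t: 7.75
tcp_pos: [0.5719, -0.2169, 0.212]
tool_rot: [-3.139, -0.001, -1.454]
ft_force: [-4.2, 0.4, 10.2]
opening: 0.009
```

Request:
{"name": "drive_tool", "arguments": {"steps": "0 0 0.0005 0 0 0 -0.7;0 0 0.0005 0 0 0 -0.3;0 0 0.0005 0 0 0 0;0 0 0.0005 0 0 0 0;0 0 0.0005 0 0 0 0;0 0 0.02 0 0 0 0;0 0 0.05 0 0 0 0;0 0 0.09 0 0 0 0.4;0 0 0.11 0 0 0 1;0 0 0.11 0 0 0 1"}}

```text
t: 8.75
tcp_pos: [0.5727, -0.2173, 0.325]
tool_rot: [-3.135, -0.004, -1.454]
ft_force: [1.6, -0.3, -0.3]
opening: 0.0836
```

Run:
```python
from h import *
s=robot.read_state(); sc=robot.capture('scene'); a=cv2.resize(sc['pixels'][100:260,130:310],None,fx=4,fy=3.75,interpolation=cv2.INTER_CUBIC); cv2.imwrite('pics/s5.png',a[:,:,::-1])
c=robot.capture('wrist'); save(c,'w5.png')
P=wcloud(c,s);X=P.reshape(-1,3); m=(X[:,2]>0.23)&(X[:,2]<0.26)&(np.hypot(X[:,0]-.572,X[:,1]+.217)<.035); print(m.sum(),X[m].mean(0),X[m][:,2].max(),cv2.minAreaRect((X[m][:,:2]*1000).astype(np.float32)))
```

```text
834 [ 0.57257299 -0.21986145  0.23976911] 0.24297633561085644 ((572.2025146484375, -218.3290252685547), (9.112630844116211, 39.58757781982422), 6.570502758026123)
```

View pics/s5.png

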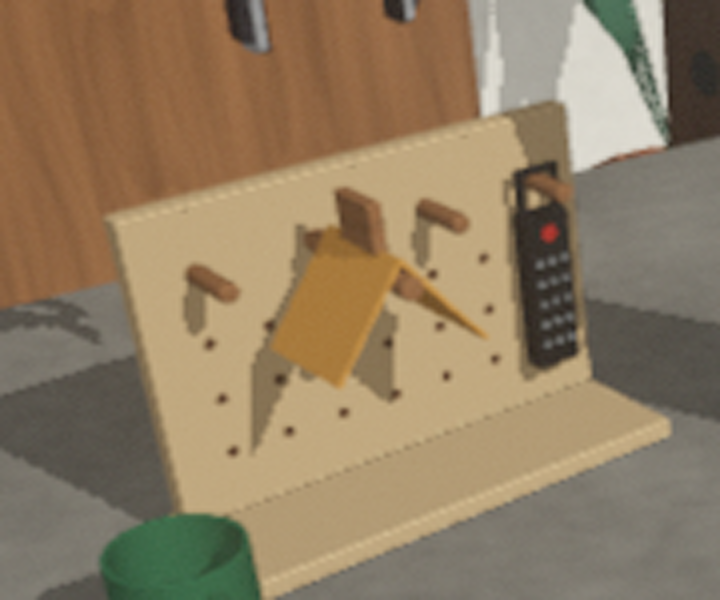

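View pics/w5.png

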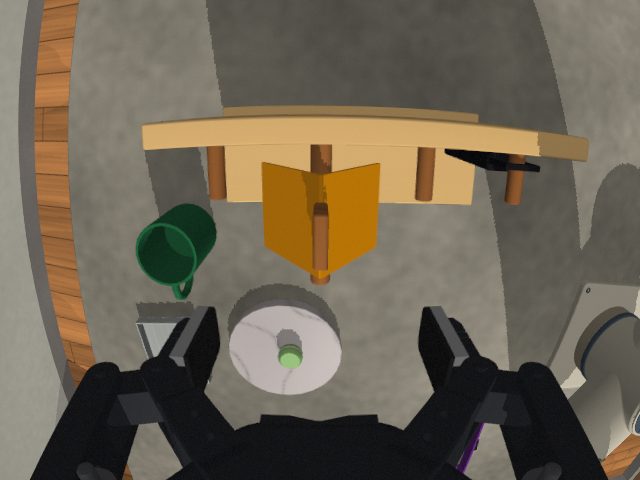

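The cover hangs astride the long peg, and the gripper is clear. Now over to the tongs.

Request:
{"name": "drive_tool", "arguments": {"steps": "0 0.03 0.0 0 0 0 1;-0.005 0.08 0 0 0 -0.14 1;-0.01 0.13 0 0 0 -0.28 1;-0.02 0.18 0 0 0 -0.42 1;-0.025 0.23 -0.01 0 0 -0.56 1;-0.03 0.28 -0.03 0 0 -0.7 1;-0.04 0.33 -0.05 0 0 -0.84 1;-0.045 0.38 -0.07 0 0 -0.98 1;-0.05 0.43 -0.09 0 0 -1.12 1;-0.055 0.47 -0.1 0 0 -1.26 1;-0.06 0.5 -0.1 0 0 -1.4 1;-0.063 0.52 -0.1 0 0 -1.54 1"}}

```text
t: 10.05
tcp_pos: [0.5071, 0.3054, 0.2187]
tool_rot: [-3.139, -0.005, -2.999]
ft_force: [0.4, -1.3, -0.0]
opening: 0.0854
```

Request:
{"name": "drive_tool", "arguments": {"steps": "0 0.003 0.0 0 0 -0.14 1;0 0.003 0 0 0 -0.15 1;0 0.003 0 0 0 -0.15 1;0 0.003 0 0 0 -0.15 1"}}

```text
t: 10.45
tcp_pos: [0.5072, 0.3075, 0.2184]
tool_rot: [-3.138, -0.006, 3.137]
ft_force: [-0.0, 0.8, 0.3]
opening: 0.0853
```

Run:
```python
from h import *
s=robot.read_state(); c=robot.capture('wrist'); save(c,'w6.png'); print(s['tcp_pos'],s['tool_rot'],s['joint_pos'])
P=wcloud(c,s); np.save('w6P.npy',P); rgb=c['pixels'].astype(int)
for o in('tongs_grip','tongs_jaws','tongs_left','tongs_right','macaron_center'):
    for d in robot.tip_of(c,o)[:3]: print(o,round(d['p'],2),d['position'],wback(c,s,d['position'],h=0.026 if 'tongs' in o else .031))
```

```text
[0.50717293 0.30754219 0.21837098] [-3.13827058 -0.00589487  3.13696041] [ 4.04038214e-01  3.41148054e-01  1.07433029e-01  1.34381088e+00
 -7.05964766e-04  4.08663037e-01]
tongs_jaws 0.4 [98.6, 310.1] [0.41003899 0.30028261 0.026     ]
tongs_left 0.98 [219.1, 570.7] [0.51990052 0.58768634 0.026     ]
tongs_right 0.92 [96.9, 310.5] [0.40850415 0.30064711 0.026     ]
tongs_right 0.7 [208.4, 571.0] [0.50761768 0.58542282 0.026     ]
macaron_center 0.88 [278.4, 87.2] [0.58682386 0.04221752 0.031     ]
macaron_center 0.23 [356.5, 42.4] [ 0.71706302 -0.08853418  0.031     ]
```

View pics/w6.png

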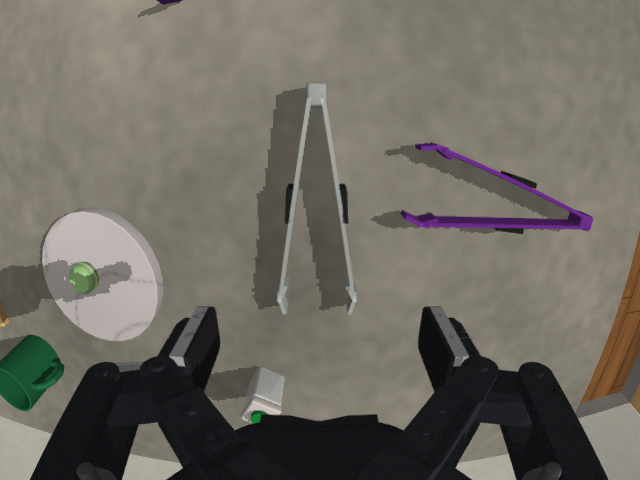

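Run:
```python
from h import *
P=np.load('w6P.npy'); X=P[70:325,270:365].reshape(-1,3); X=X[(X[:,2]>0.016)&(X[:,2]<0.04)]
print(len(X),X.min(0),X.max(0))
x0=X[:,0].min()
pts=[]
for x in np.arange(x0,x0+.225,.01):
    q=X[(X[:,0]>=x)&(X[:,0]<x+.01)]
    if len(q)>3: pts.append((x+.005,q[:,1].min(),q[:,1].max())); print(np.round(pts[-1],4),len(q))
pts=np.array(pts); mid=(pts[:,1]+pts[:,2])/2
pf=np.polyfit(pts[:,0],mid,1); print('dir deg',np.degrees(np.arctan(pf[0])),pf, 'y at .517',np.polyval(pf,.517))
```

```text
2848 [0.39561958 0.26364423 0.01601413] [0.62613173 0.34504344 0.02865083]
[0.4006 0.2967 0.3144] 217
[0.4106 0.2966 0.3144] 228
[0.4206 0.2947 0.3152] 134
[0.4306 0.2937 0.3169] 101
[0.4406 0.2918 0.3187] 97
[0.4506 0.2899 0.3196] 98
[0.4606 0.288  0.3223] 105
[0.4706 0.2869 0.3233] 112
[0.4806 0.2857 0.3252] 100
[0.4906 0.2772 0.3329] 182
[0.5006 0.277  0.3338] 221
[0.5106 0.2756 0.3339] 205
[0.5206 0.2753 0.334 ] 173
[0.5306 0.2769 0.3333] 90
[0.5406 0.2757 0.3344] 84
[0.5506 0.2742 0.3356] 72
[0.5606 0.272  0.3367] 76
[0.5706 0.2706 0.339 ] 70
[0.5806 0.2691 0.3403] 72
[0.5906 0.2667 0.3416] 113
[0.6006 0.264  0.345 ] 121
[0.6106 0.2636 0.3444] 86
[0.6206 0.2664 0.3426] 88
dir deg -0.28159652517613853 [-0.00491483  0.30742146] y at .517 0.30488049124325656
```

Tongs: midline y≈0.305, direction ≈ −0.3°, pad middle x≈0.508. Descending open.

Request:
{"name": "drive_tool", "arguments": {"steps": "0.001 -0.0025 -0.05 0 0 0 1;0.001 -0.0025 -0.1 0 0 0 1;0.001 -0.0025 -0.14 0 0 0 1;0.001 -0.0025 -0.17 0 0 0 1;0.001 -0.0025 -0.19 0 0 0 1;0.001 -0.0025 -0.204 0 0 0 1;0.001 -0.0025 -0.204 0 0 0 1"}}

```text
t: 11.45
tcp_pos: [0.5073, 0.3048, 0.013]
tool_rot: [-3.137, -0.008, 3.135]
ft_force: [-0.4, -0.4, -0.3]
opening: 0.0852
```

Request:
{"name": "drive_tool", "arguments": {"steps": "0 0 -0.006 0 0 0 1;0 0 -0.01 0 0 0 1;0 0 -0.01 0 0 0 1;0 0 -0.01 0 0 0 0.5;0 0 -0.01 0 0 0 0.5;0 0 -0.01 0 0 0 0.4"}}

```text
t: 12.05
tcp_pos: [0.5075, 0.3048, 0.0034]
tool_rot: [-3.137, -0.008, 3.135]
ft_force: [0.0, -0.6, 0.6]
opening: 0.06
```

Request:
{"name": "drive_tool", "arguments": {"steps": "0 0 -0.002 0 0 0 0.4;0 0 -0.002 0 0 0 0.35;0 0 -0.002 0 0 0 0.3;0 0 -0.002 0 0 0 0.25;0 0 -0.002 0 0 0 0.25;0 0 -0.002 0 0 0 0.25"}}

```text
t: 12.65
tcp_pos: [0.5081, 0.3051, 0.0022]
tool_rot: [-3.138, -0.006, 3.135]
ft_force: [0.3, -0.1, 6.5]
opening: 0.0533
```

Run:
```python
from h import *
s=robot.read_state(); c=robot.capture('wrist'); save(c,'w7.png'); print(s['tcp_pos'],s['opening'],s['ft_force'])
```

```text
[0.50805858 0.30512041 0.00215655] 0.05333909161846432 [ 0.31481992 -0.12331549  6.49575998]
```

View pics/w7.png

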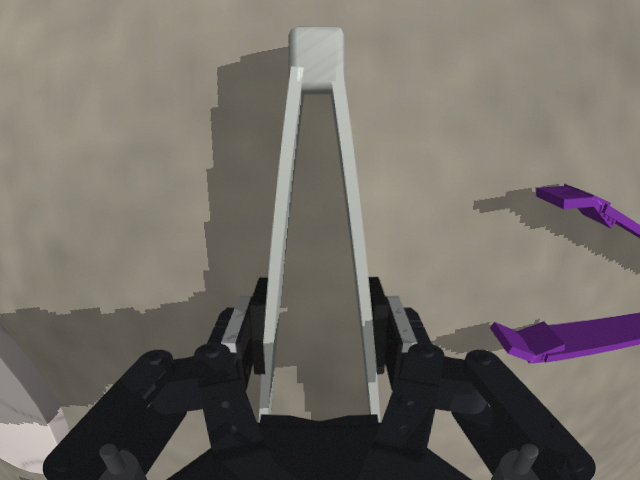

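The tongs are gripped at the pads. Lifting.

Request:
{"name": "drive_tool", "arguments": {"steps": "0 0 0.005 0 0 0 0.24;0 0 0.015 0 0 0 0.24;0 0 0.03 0 0 0 0.24;0 0 0.055 0 0 0 0.24;0 0 0.08 0 0 0 0.24;0 0 0.105 0 0 0 0.24;0 0 0.125 0 0 0 0.24;0 0 0.14 0 0 0 0.24;0 0 0.14 0 0 0 0.24"}}

```text
t: 13.6
tcp_pos: [0.5089, 0.3055, 0.1448]
tool_rot: [-3.14, -0.002, 3.135]
ft_force: [0.8, 0.6, -1.5]
opening: 0.0531
```

Run:
```python
from h import *
s=robot.read_state(); print(s['tcp_pos'],s['opening'],s['ft_force'],s['joint_pos']); c=robot.capture('wrist'); save(c,'w8.png'); 
sc=robot.capture('scene'); save(sc,'s8.png'); t=robot.capture('top'); save(t,'t8.png')
P=wcloud(c,s); q=P[40:240,285:365].reshape(-1,3); q=q[q[:,2]>.08]
print(len(q),q.min(0),q.max(0)); print('z vs x',np.polyfit(q[:,0]-.508,q[:,2],1))
K=t['mtx']; z=t['z_map'].astype(float); v,u=np.mgrid[0:480,0:640]
T=np.stack([(u-K[0,2])/K[0,0]*z,-(v-K[1,2])/K[1,1]*z,-z],-1)@Rm(t['attitude']).T+np.array(t['xyz'])
m=t['pixels'].astype(int)
g=(m[...,1]>m[...,0]+15)&(m[...,1]>m[...,2]+30); g[:, :300]=0; g[:,370:]=0; X=T[g]; print('mac top',g.sum(),X.mean(0),X.min(0),X.max(0))
for k in (sc,t):
  for d in robot.tip_of(k,'macaron_center')[:1]: print(d, onplane(k,d['position'],.031))
```

```text
[0.50889978 0.30553053 0.14478768] 0.0531076190470927 [ 0.80869281  0.59753695 -1.53291081] [ 3.99739973e-01  3.70364421e-01 -3.81942405e-02  1.16523492e+00
 -7.12048787e-04  4.06478793e-01]
6747 [0.40054205 0.29277737 0.14108661] [0.4764579  0.32162887 0.17012208]
z vs x [-0.06899887  0.16031035]
mac top 27 [0.58717613 0.03507614 0.04256997] [0.57824289 0.02515304 0.03188272] [0.59712186 0.04709488 0.04890728]
{'position': [276.3, 276.1], 'p': 0.55} [0.58398488 0.03445898 0.031     ]
{'position': [225.7, 336.7], 'p': 0.54} [0.5858218  0.03657477 0.031     ]
```

View pics/s8.png

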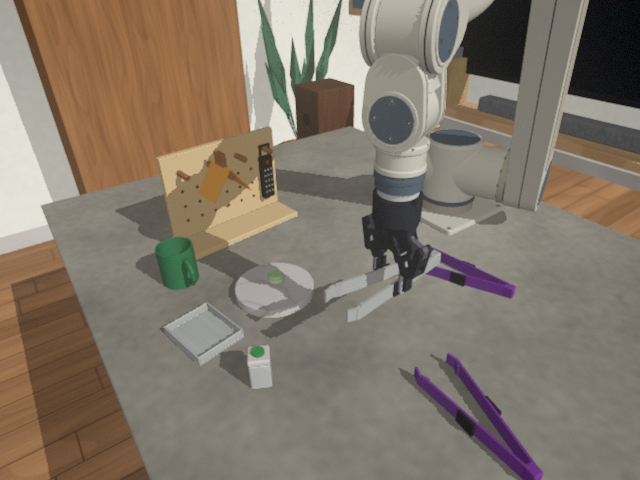

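View pics/w8.png

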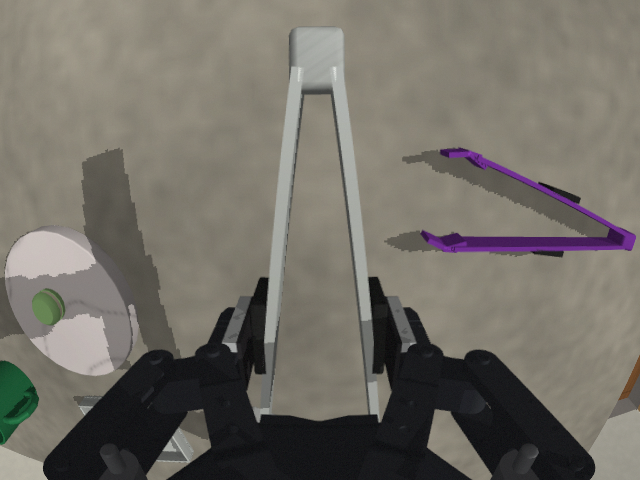

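View pics/t8.png

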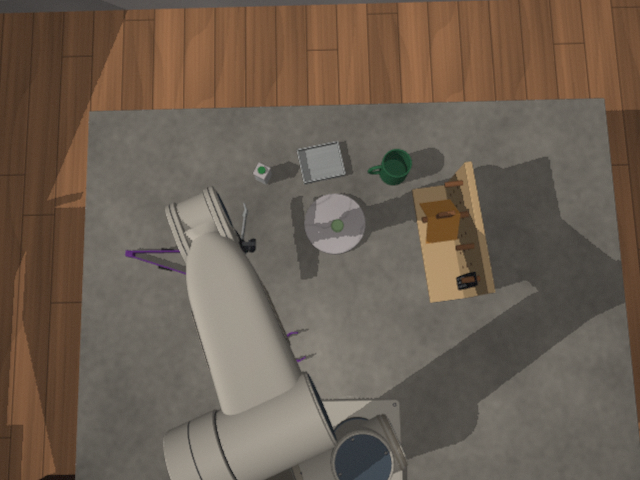

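Run:
```python
from h import *
c=robot.capture('wrist')
def fit(f,tcp,rot,box):
    im=cv2.imread('pics/'+f)[:,:,::-1].astype(int); g=(im[...,1]>im[...,0]+20)&(im[...,1]>im[...,2]+40)
    r0,r1,c0,c1=box; k=np.zeros_like(g); k[r0:r1,c0:c1]=g[r0:r1,c0:c1]; v,u=np.nonzero(k)
    br=im[v,u].sum(1)
    W=np.array([wback(c,dict(tcp_pos=tcp,tool_rot=rot),(a,b),h=.031) for a,b in zip(v,u)])
    print(f,len(v),v.mean(),u.mean(),'c@.031',wback(c,dict(tcp_pos=tcp,tool_rot=rot),(v.mean(),u.mean()),h=.031),wback(c,dict(tcp_pos=tcp,tool_rot=rot),(v.mean(),u.mean()),h=.038))
fit('w2.png',[0.59436516,0.04073205,0.31419858],[-3.135,.003,-2.032],(150,200,305,350))
fit('w5.png',[.5727,-.2173,.325],[-3.135,-.004,-1.454],(335,380,270,310))
fit('w6.png',[0.50717293,0.30754219,0.21837098],[-3.13827058,-0.00589487,3.13696041],(250,300,60,105))
s=robot.read_state(); 
for r in range(240,300,1):
    pass
im=c['pixels'].astype(int); P=wcloud(c,s)
g=(im[...,1]>im[...,0]+20)&(im[...,1]>im[...,2]+40); g[:280]=0; g[335:]=0; g[:,:20]=0; g[:,75:]=0
print('depth cloud',P[g].mean(0),np.percentile(P[g],[2,98],axis=0))
```

```text
w2.png 690 177.5608695652174 325.5985507246377 c@.031 [0.58527145 0.03756205 0.031     ] [0.58478562 0.0363736  0.038     ]
w5.png 335 358.37611940298507 290.03880597014927 c@.031 [0.58603584 0.04248086 0.031     ] [0.5859623  0.03698715 0.038     ]
w6.png 479 276.9498956158664 80.4321503131524 c@.031 [0.58542708 0.03230696 0.031     ] [0.58200332 0.0381528  0.038     ]
depth cloud [nan nan nan] [[nan nan nan]
 [nan nan nan]]
```

Macaron at (0.5855, 0.037). Moving the tongs over it.

Request:
{"name": "drive_tool", "arguments": {"steps": "-0.002 -0.02 0 0 0 0 0.24;-0.005 -0.06 0 0 0 0 0.24;-0.009 -0.1 0 0 0 0 0.24;-0.013 -0.14 0 0 0 0 0.24;-0.017 -0.18 0 0 0 0 0.24;-0.02 -0.22 0 0 0 0 0.24;-0.022 -0.25 0 0 0 0 0.24;-0.0235 -0.268 0 0 0 0 0.24;-0.0235 -0.268 -0.02 0 0 0 0.24;-0.0235 -0.268 -0.05 0 0 0 0.24;-0.0235 -0.268 -0.06 0 0 0 0.24;-0.0235 -0.268 -0.06 0 0 0 0.24"}}

```text
t: 15.1
tcp_pos: [0.483, 0.0371, 0.0798]
tool_rot: [-3.138, -0.011, 3.135]
ft_force: [-0.3, -1.2, -0.6]
opening: 0.0525
```

```bash
cat > look.py <<'E'
from h import *
import sys
n=sys.argv[1]
s=robot.read_state(); print(s['tcp_pos'],s['tool_rot'],s['opening'],s['ft_force'])
sc=robot.capture('scene'); r0,r1,c0,c1=170,330,200,400
a=cv2.resize(sc['pixels'][r0:r1,c0:c1],None,fx=4,fy=3.75*1.0667,interpolation=cv2.INTER_CUBIC)[:600]; cv2.imwrite(f'pics/{n}.png',a[:,:,::-1])
c=robot.capture('wrist'); save(c,f'{n}w.png')
J=np.array(s['tcp_pos'])+[.1,-.0005,.011]; print('jaw pt px in crop', (proj(sc,J)-[r0,c0])*4, 'mac',(proj(sc,[.5855,.037,.031])-[r0,c0])*4)
E
python3 look.py s9
```

```text
[0.48304256 0.03705825 0.07982899] [-3.13778097 -0.01117368  3.13485041] 0.05254333787440201 [-0.28134186 -1.17322179 -0.58639514]
jaw pt px in crop [334.92264057 299.6009825 ] mac [428.46056911 304.38638329]
```

View pics/s9.png

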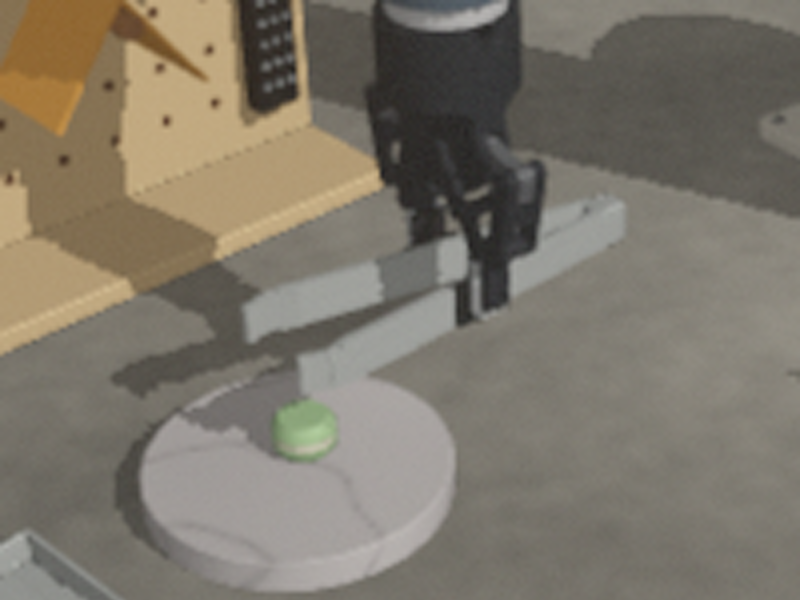

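View pics/s9w.png

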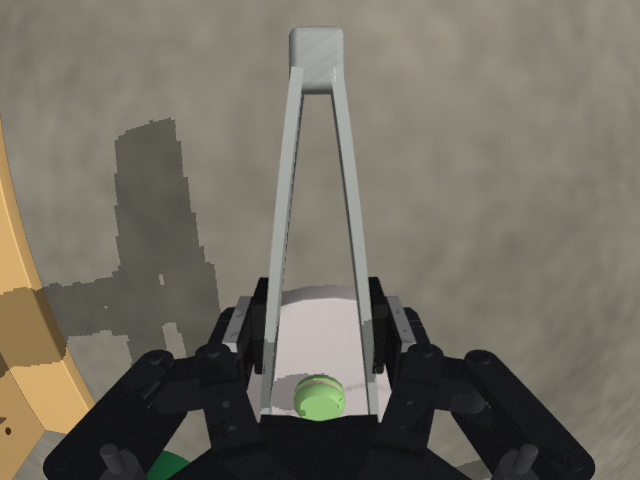

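The wrist view has the macaron centred between the arms (col 319), and the scene projection matches it at crop (430,305). Lowering.

Request:
{"name": "drive_tool", "arguments": {"steps": "0.0025 0.0005 -0.015 0 0 0 0.24;0.0025 0.0005 -0.03 0 0 0 0.24;0.0025 0.0005 -0.04 0 0 0 0.24;0.0025 0.0005 -0.047 0 0 0 0.24;0.0025 0.0005 -0.05 0 0 0 0.24;0.0025 0.0005 -0.05 0 0 0 0.24"}}

```text
t: 15.8
tcp_pos: [0.487, 0.0376, 0.0318]
tool_rot: [-3.137, -0.008, 3.135]
ft_force: [0.0, -0.2, -1.0]
opening: 0.0531
```

```bash
python3 look.py s10
```

```text
[0.48700138 0.03759601 0.03178854] [-3.137496   -0.0076212   3.13516524] 0.053113420455963394 [ 0.02187228 -0.24208303 -0.97680065]
jaw pt px in crop [411.97785475 300.45710557] mac [428.46056911 304.38638329]
```

View pics/s10.png

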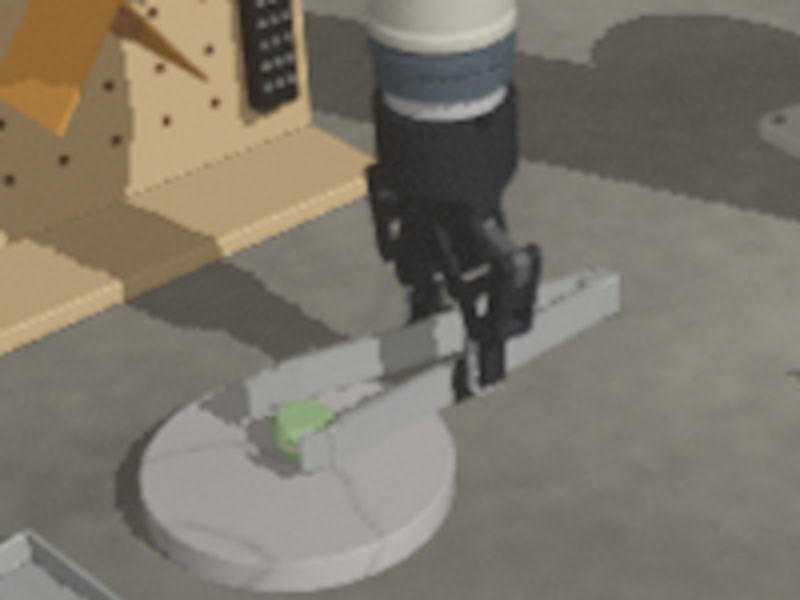

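View pics/s10w.png

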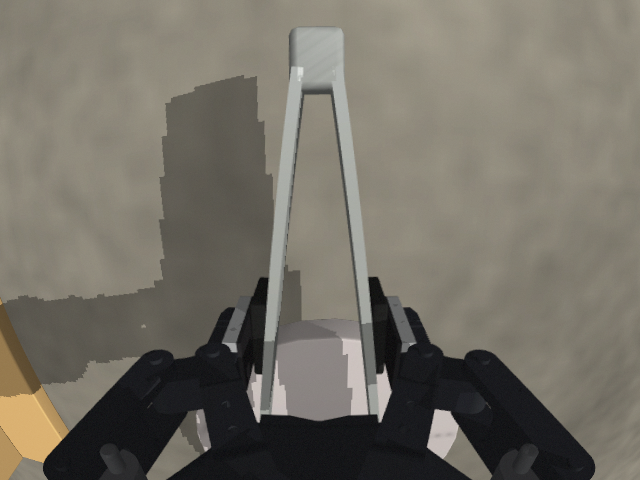

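Run:
```python
from h import *
sc=robot.capture('scene'); r0,c0,f=150+20+45,200+50,0
s=robot.read_state(); t=np.array(s['tcp_pos'])
r0,r1,c0,c1=245,305,250,330
a=cv2.resize(sc['pixels'][r0:r1,c0:c1],None,fx=10,fy=10,interpolation=cv2.INTER_CUBIC)
def dot(P,col):
    p=(proj(sc,P)-[r0,c0]+.5)*10; cv2.circle(a,(int(p[1]),int(p[0])),4,col,-1)
th=-0.005
for sy in(1,-1):
  for z in(0.0,.026):
    for x in (.089,.111):
      for y in (.035,):
        dot(t+[x,sy*y+th*x,-.002+z],(255,0,0))
for k in np.linspace(0,2*np.pi,40):
    for z in(.02,.042): dot([.5855+.018*np.cos(k),.037+.018*np.sin(k),z],(255,255,0))
cv2.imwrite('pics/s11.png',a[:,:,::-1])
```

```text
(no output)
```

View pics/s11.png

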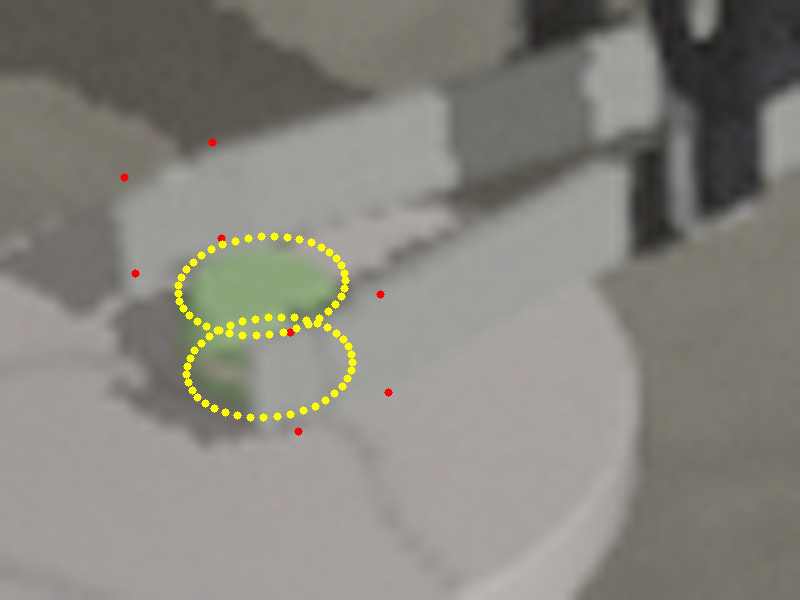

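The macaron overlay fits. The jaw ends sit slightly farther forward than modelled, so I'll back off 1.5 mm, lower a few mm, then close gradually.

Request:
{"name": "drive_tool", "arguments": {"steps": "-0.0015 -0.0005 -0.002 0 0 0 0.24;-0.0015 -0.0005 -0.004 0 0 0 0.24;-0.0015 -0.0005 -0.005 0 0 0 0.24;-0.0015 -0.0005 -0.005 0 0 0 0.24"}}

```text
t: 16.35
tcp_pos: [0.4857, 0.037, 0.027]
tool_rot: [-3.137, -0.007, 3.135]
ft_force: [-0.4, 0.6, -1.7]
opening: 0.0528
```

Request:
{"name": "drive_tool", "arguments": {"steps": "0 0 0 0 0 0 0.2;0 0 0 0 0 0 0.16;0 0 0 0 0 0 0.12;0 0 0 0 0 0 0.08;0 0 0 0 0 0 0.05;0 0 0 0 0 0 0.03;0 0 0 0 0 0 0.02;0 0 0 0 0 0 0.02"}}

```text
t: 17.15
tcp_pos: [0.4856, 0.037, 0.027]
tool_rot: [-3.137, -0.007, 3.135]
ft_force: [-0.6, 0.2, -1.4]
opening: 0.0438
```

```bash
python3 look.py s12
```

```text
[0.48563991 0.03703743 0.0270486 ] [-3.13745165 -0.0070387   3.13511046] 0.043828975175750774 [-0.63833512  0.22116262 -1.39438109]
jaw pt px in crop [417.66864496 302.76355665] mac [428.46056911 304.38638329]
```

View pics/s12.png

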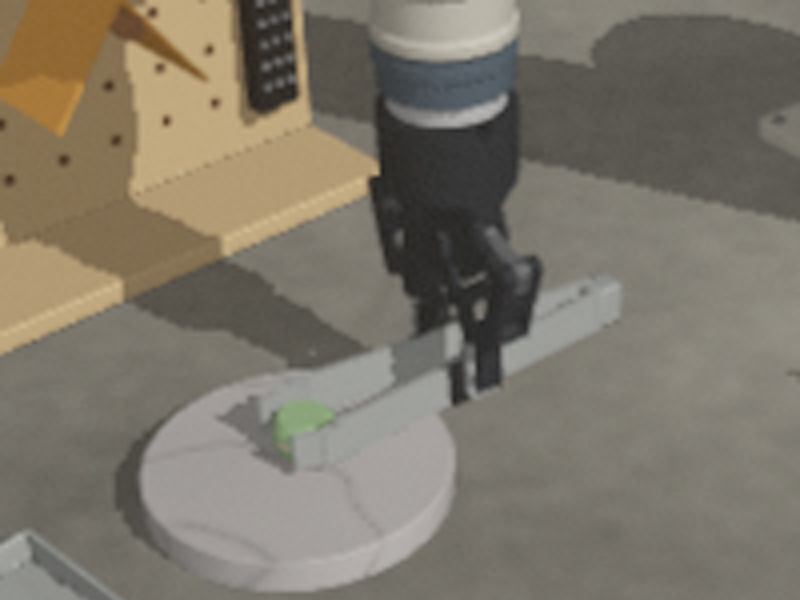

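Request:
{"name": "drive_tool", "arguments": {"steps": "0 0 0 0 0 0 0;0 0 0 0 0 0 -0.02;0 0 0 0 0 0 -0.03;0 0 0 0 0 0 -0.03;0 0 0 0 0 0 -0.03"}}

```text
t: 17.75
tcp_pos: [0.4856, 0.037, 0.027]
tool_rot: [-3.137, -0.007, 3.135]
ft_force: [0.7, -1.1, -0.8]
opening: 0.0412
```

Request:
{"name": "drive_tool", "arguments": {"steps": "0 0 0 0 0 0 -0.04;0 0 0 0 0 0 -0.04;0 0 0 0 0 0 -0.04"}}

```text
t: 18.05
tcp_pos: [0.4856, 0.037, 0.027]
tool_rot: [-3.137, -0.007, 3.135]
ft_force: [0.4, 0.0, -0.6]
opening: 0.0412
```

Request:
{"name": "drive_tool", "arguments": {"steps": "0 0 0 0 0 0 -0.05;0 0 0 0 0 0 -0.05;0 0 0 0 0 0 -0.05"}}

```text
t: 18.35
tcp_pos: [0.4857, 0.037, 0.0271]
tool_rot: [-3.137, -0.007, 3.135]
ft_force: [0.0, -1.2, -0.9]
opening: 0.0411
```

Request:
{"name": "drive_tool", "arguments": {"steps": "0 0 0 0 0 0 -0.06;0 0 0 0 0 0 -0.06;0 0 0 0 0 0 -0.06"}}

```text
t: 18.65
tcp_pos: [0.4857, 0.037, 0.0271]
tool_rot: [-3.137, -0.007, 3.135]
ft_force: [-0.7, 0.2, -0.9]
opening: 0.0405
```

Run:
```python
from h import *
for i in range(8):
    print(robot.read_state()['opening'],end=' '); robot.capture('wrist')
```

```text
0.040531619480719545 0.040657225344857904 0.040749393349988845 0.040490386927665274 0.04068713961474878 0.0408879426434629 0.0408216453113293 0.04026078468306229
```

Contact looks gentle (about 40.6 mm against a command of 39.95). Trying a small lift.

Request:
{"name": "drive_tool", "arguments": {"steps": "0 0 0.004 0 0 0 -0.06;0 0 0.01 0 0 0 -0.06;0 0 0.018 0 0 0 -0.06;0 0 0.026 0 0 0 -0.06;0 0 0.03 0 0 0 -0.06;0 0 0.03 0 0 0 -0.06"}}

```text
t: 19.65
tcp_pos: [0.4861, 0.037, 0.0579]
tool_rot: [-3.137, -0.006, 3.135]
ft_force: [0.5, 0.7, -1.4]
opening: 0.0408
```

```bash
python3 look.py s13
```

```text
[0.48610056 0.03699431 0.0579046 ] [-3.13730911 -0.0055733   3.1350982 ] 0.04080417137992266 [ 0.52221093  0.68458465 -1.37467523]
jaw pt px in crop [371.10671768 297.6637534 ] mac [428.46056911 304.38638329]
```

View pics/s13.png

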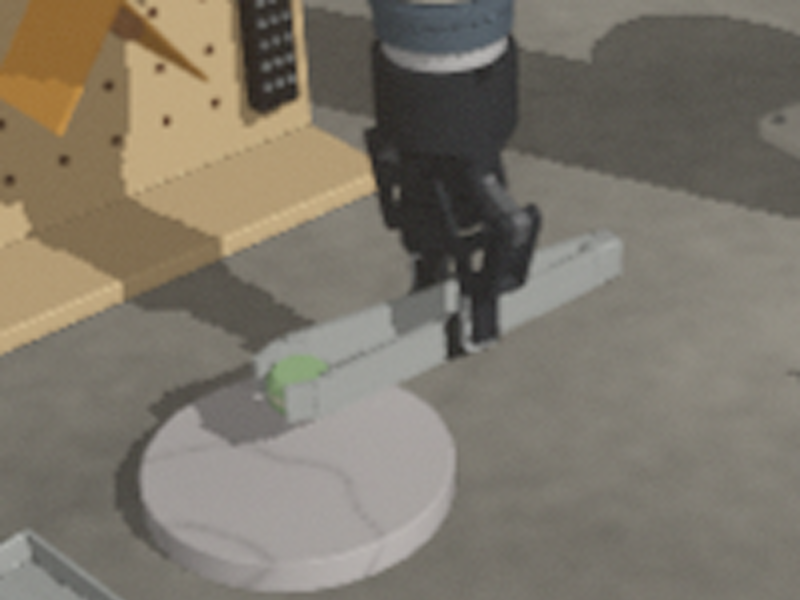

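The macaron comes up with the jaws. I'll lift it smoothly to about 18 cm.

Request:
{"name": "drive_tool", "arguments": {"steps": "0 0 0.005 0 0 0 -0.06;0 0 0.015 0 0 0 -0.06;0 0 0.03 0 0 0 -0.06;0 0 0.045 0 0 0 -0.06;0 0 0.06 0 0 0 -0.06;0 0 0.075 0 0 0 -0.06;0 0 0.09 0 0 0 -0.06;0 0 0.105 0 0 0 -0.06;0 0 0.117 0 0 0 -0.06;0 0 0.125 0 0 0 -0.06;0 0 0.13 0 0 0 -0.06;0 0 0.13 0 0 0 -0.06"}}

```text
t: 20.95
tcp_pos: [0.4858, 0.037, 0.1875]
tool_rot: [-3.137, -0.006, 3.135]
ft_force: [0.4, 0.1, -2.4]
opening: 0.0402
```

Request:
{"name": "drive_tool", "arguments": {"steps": "0 0 0 0 0 0 -0.06;0 0 0 0 0 0 -0.06;0 0 0 0 0 0 -0.06;0 0 0 0 0 0 -0.06;0 0 0 0 0 0 -0.06;0 0 0 0 0 0 -0.06;0 0 0 0 0 0 -0.06;0 0 0 0 0 0 -0.06;0 0 0 0 0 0 -0.06;0 0 0 0 0 0 -0.06"}}

```text
t: 21.95
tcp_pos: [0.4858, 0.037, 0.1875]
tool_rot: [-3.137, -0.006, 3.135]
ft_force: [0.5, -0.3, -0.2]
opening: 0.0406
```

Run:
```python
from h import *
s=robot.read_state(); print(s['t'],s['tcp_pos'],s['opening'],s['ft_force'])
sc=robot.capture('scene'); save(sc,'s14.png'); im=sc['pixels'].astype(int)
a=cv2.resize(sc['pixels'][110:310,200:400],None,fx=3,fy=3,interpolation=cv2.INTER_CUBIC); cv2.imwrite('pics/s14c.png',a[:,:,::-1])
g=(im[...,1]>im[...,0]+20)&(im[...,1]>im[...,2]+30); g[:,:235]=0; g[:,320:]=0; g[330:]=0; v,u=np.nonzero(g)
P=np.array([back(sc,(b,c)) for b,c in zip(v,u)]); print(len(v),v.mean(),u.mean(),np.median(P,0),P.min(0),P.max(0), 'jaw',s['tcp_pos']+[.1,0,.011])
```

```text
21.95 [0.48579108 0.03703992 0.187534  ] 0.04060888274201756 [ 0.5207837  -0.25157706 -0.20877406]
55 207.83636363636364 268.2181818181818 [0.58798374 0.03548974 0.20098033] [0.57303578 0.02580959 0.19813059] [0.60424799 0.04587324 0.20311834] jaw [0.58579108 0.03703992 0.198534  ]
```

View pics/s14.png

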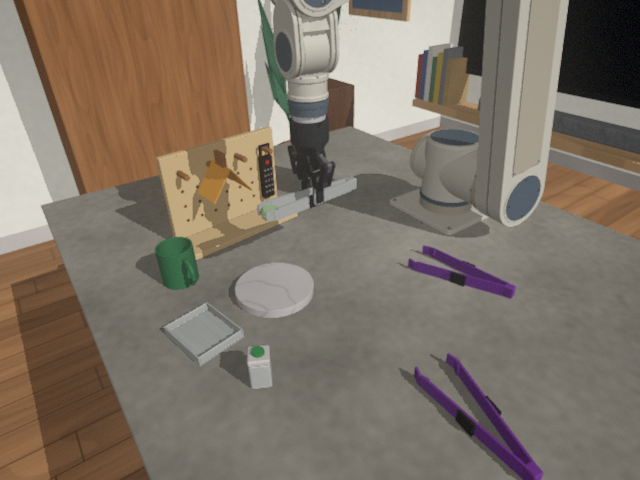

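View pics/s14c.png

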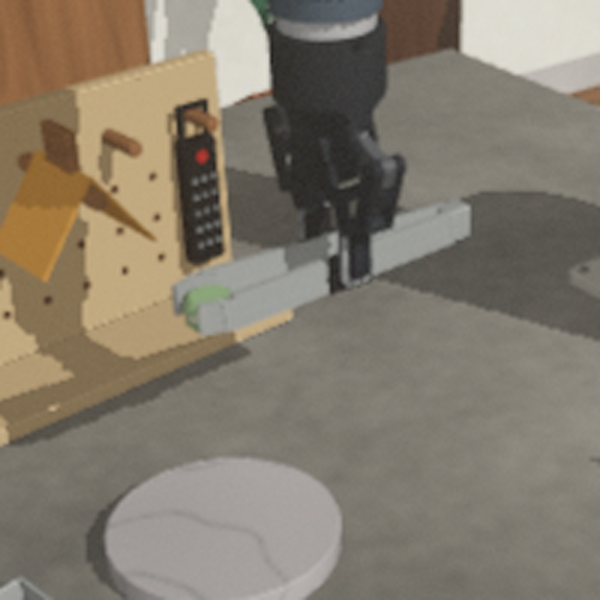

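The macaron's top is at z≈0.202, 15 mm above the TCP, just as when it was grasped, so it hasn't slipped. It is still, and the cover is hung. Handing in.

Run:
```python
from h import *
print(robot.finish_job())
s=robot.read_state(); print(s['t'],s['opening'],s['tcp_pos'])
```

```text
the job is handed in; nothing more can be done
None
the job is handed in; nothing more can be done
```

I hung the cover astride the long peg. Then I picked up the steel tongs by their pads, closed them gently on the macaron and lifted it. I handed the job in at about 22 s, still holding the macaron up between the jaws.

- **Macaron:** its top was at about 0.20 m, so its underside was roughly 18 cm above the concrete. It hadn't moved in the jaws since the grasp, after a 1 s hold without movement.
- **Squeeze:** the finger opening held at about 40.6 mm (noise ±0.3 mm), just under the 41 mm at which the jaws meet the macaron. The force on the macaron couldn't be measured directly. The fingers stayed about 100 mm from it.
- **Cover:** it sits centred on the peg (tab at 0.572, −0.218, ridge parallel to the peg), and the last picture shows it still there.
- **Other things:** the mug, key tray, mint dispenser, remote and both purple tongs looked unmoved in the last picture.
- **Disagreement:** the jaw ends showed about 6 mm farther forward in the scene picture than I had modelled. The jaws still closed centred on the macaron.

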